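# Tip the dish mould down into its taped place

## Task

The plaster dish mould has been drying on edge and is needed for the next slab of clay. First push the black sanding block right out of the blue tape rectangle while the mould still stands, then push the mould over, high up on its domed side, so that it comes to rest flat on its back, dome up, inside the tape. Do not lift or carry either of them, and leave everything else on the bench where it is.

Things in the scene. Friction and masses are not known exactly. Their poses are not given: they have to be found in the camera images.
- tape_place: Rectangle of 20 mm wide blue tape stuck flat on the bench, outer size 220 x 180 mm, inner size 180 x 140 mm. Origin: its centre, on the bench surface. Its x axis runs along the 220 mm length, from the end where the mould stands to the far end; y along the 180 mm width; z up. It cannot move.
- mould: White plaster hump mould standing on edge: block 34 mm thick (x), 130 mm wide (y), 160 mm high (z), 0.64 to 0.92 kg, with a dome 104 mm across and 20 mm high in the middle of its -x face (centre 80 mm up); above the dome that face has a flat rim, 28 mm deep or more. Its flat back (+x) looks along the rectangle's x axis, within 3 degrees. Origin: centre of the block's underside.
- mould_foot (a point): Middle of the bottom edge of the mould's flat back (17 mm in +x from the mould's origin); at the start 15 to 45 mm inside the outer edge of the tape's near end. Pushed near the top of its domed side the mould tips about this edge, which hardly slides; it passes its balance when the top has gone about 40 mm and falls by itself.
- block_center (a point): Black rubber sanding block 90 mm long (its x), 55 mm wide (its y), 32 mm high, about 85 to 170 g, lying flat in the tape rectangle, perhaps partly over the tape. This point: its centre, half-way up. It slides freely on the bench when pushed.
- mould_a (a point): Corner of the mould's flat back: foot, -y side (17 mm in x, 65 mm in y from the mould's origin, at height 0 or 160 mm).
- mould_b (a point): Corner of the mould's flat back: foot, +y side (17 mm in x, 65 mm in y from the mould's origin, at height 0 or 160 mm).
- mould_c (a point): Corner of the mould's flat back: top, -y side (17 mm in x, 65 mm in y from the mould's origin, at height 0 or 160 mm).
- mould_d (a point): Corner of the mould's flat back: top, +y side (17 mm in x, 65 mm in y from the mould's origin, at height 0 or 160 mm).
- block_a (a point): Sanding block's -x -y vertical edge, half-way up (45 mm in x, 27.5 mm in y from its centre).
- block_b (a point): Sanding block's -x +y vertical edge, half-way up (45 mm in x, 27.5 mm in y from its centre).
- block_c (a point): Sanding block's +x -y vertical edge, half-way up (45 mm in x, 27.5 mm in y from its centre).
- block_d (a point): Sanding block's +x +y vertical edge, half-way up (45 mm in x, 27.5 mm in y from its centre).
- glaze_jar: Bystander: amber glaze jar with white cap, 72 mm diameter, 90 mm tall, standing far right. Origin: centre of its underside.
- brush_cup: Bystander: white cup, 74 mm diameter at the rim, 85 mm tall, with three brushes standing in it up to about 200 mm, on the left. Origin: centre of its underside.
- blue_bowl: Bystander: blue bowl, 120 mm diameter, 55 mm tall, far left. Origin: centre of its underside.
- slip_bottle: Bystander: white plastic bottle with red cap, 60 mm diameter, 150 mm tall, standing on the right. Origin: centre of its underside.
- rib: Bystander: flat wooden rib with one round end, about 128 x 55 x 10 mm, lying near right. Origin: on its underside, 50 mm from the square end.
- paddle: Bystander: wooden paddle lying near left, 270 mm long, 60 mm wide, 14 mm thick blade, 22 mm thick handle. Origin: on its underside where the blade meets the handle.
Not all that is in view belongs to the job. Of the things that look like the part that bears block_center, the smallest one is meant.

How it is judged:
By the outcome, as a careful person would: the job done as asked, in the order asked, and still so for the second after the job is handed in, with the robot touching nothing.
It also fails if it takes over 58 s, if anything falls off the work surface, if the arm or the gripper's body presses on something with over 40 N, if the wrist force passes 120 N, or if a joint passes its speed limit or range.

## Robot

A 6-joint arm with a two-finger parallel gripper is mounted at the origin on the work surface. World frame = base frame: x ahead of the robot, y to its left, z up, the work surface at z = 0. Lengths are in mm, angles in degrees, forces in N, time in s.
With the tool pointing down it reaches from about 350 to 850 mm from the base axis. Payload 8.1 kg.
Tool frame: the origin (TCP) lies at the centre of the arm's flange, where the gripper is bolted on; the fingertips stand 173 mm ahead of it and the grasp point (between the pads) lies 155 mm ahead of it; z points along the fingers, y is the line along which they close (so a half turn about z gives the same grasp; the last joint's range is limited). The gripper opens to 85 mm and grips with 20 to 120 N. Pads are 22 mm wide; open, the fingers measure 114 mm over their backs; the gripper's body (76 mm by 85 mm) begins 54 mm behind the grasp point. The pads swing forward as they close: fully open they stand 13 mm farther back than shut.
Start: joints at [63.69, 7.471, 85.268, -0, 87.261, -4.893], TCP at [219.073, 558.582, 404.692] pointing down, gripper open.
Joint ranges: [-169.43, 169.43], [-51.17, 129.36], [1.28, 143.12], [-76.62, 256.62], [0, 156.53], [-152.29, 152.29]. Speed limits (degrees/s): [136.94, 136.94, 159.86, 180, 180, 180].

## Interface

Orientations are given as [roll, pitch, yaw] about the fixed x, y, z axes, in that order (R = Rz(yaw) Ry(pitch) Rx(roll)).
In Python, from bench import * gives the robot as it stands.
- The arm moves only by the shell command python3 -m jog 'ROWS' [FORCE]. ROWS is text: rows parted by semicolons, each of 7 numbers parted by spaces: the shift along the tool's x, y, z scaled (see below), then the turn, a rotation vector about the tool's x, y, z scaled (see below), then the closure, from -1 (fully open) to 1 (shut). In form: tx ty tz wx wy wz hand; .... A call has 1 to 5 rows; each row shifts and turns the commanded pose from where the row before left it, along the tool's axes as they then stand; what a row does not reach is not made up. The controller multiplies each number of a shift by 0.1 m and each number of a turn by 60 degrees. A row lasts 1/8 s, in which the tool goes at most 62.5 mm and 10.7 degrees, less where a joint would pass 70% of its speed; a pose out of reach is approached as far as the arm can. A call with a number of a shift or a turn outside -1 to 1 is refused whole. A call with a gripper value outside its range is refused whole. The fingers move at their own pace and stop on an object; FORCE is the grip in N (left out, the last holds). Time passes only in rows, so rows that do not move let the fingers close. It gives the time, the measured TCP pose, the force, the opening and the grip force at its end, in the units of the state.
- sense(): the state, without advancing time (a new reading comes with each control period).
- snapshot(name): name is "side" or "top" or "wrist"; returns a dict with "img" (384x512x3 uint8, red, green, blue), "fx", "fy", "cx", "cy" (pixels), "extrinsics" (4x4, takes a point from camera to world coordinates). Camera axes: x right, y down, z forward; pixel columns grow to the right and rows downward; lengths in mm; the calibration is good to about 2 mm. A picture is of the moment at which its call begins. There is no depth.
- hand_in(): hands the job in; it is judged then, once.
The state is a dict: "time": time; "joint_pos": joint angles; "qd": joint speeds; "joint_efforts": joint torques, N m; "tool_pos": TCP position; "tcp_rot": TCP orientation; "ft_force": force on the tool from outside, world axes, zero at the start; "wrist_torque": the same for the moment, N m; "finger_gap": finger opening in mm; "grip_force": force on a finger pad.
Only numpy, scipy, OpenCV 4.12 (cv2) and the standard library are available. Lean on these libraries where they do the work, as an engineer would, in place of code of your own. Each camera call takes 0.05 s, during which the arm holds its last target. There are 200 camera calls.

## Working session

There is one attempt and no reset: what is moved stays moved. The work goes in short steps, Python scripts to look and compute and a shell command to move; the robot and the scene stay as the last step left them, time stands still between calls to the robot, and variables do not carry over. Pictures are saved under pics/ and viewed, at most 10 in all, crops included, and the job is handed in when it is done.

```bash
mkdir -p pics; python3 - <<'E'
from bench import *
import cv2,numpy as np
for n in("top","side"):
    s=snapshot(n);cv2.imwrite(f"pics/{n}0.png",cv2.cvtColor(s["img"],cv2.COLOR_RGB2BGR))
    print(n,s["fx"],s["cx"],s["cy"],np.round(s["extrinsics"],3).tolist())
st=sense();print(st["time"],st["tool_pos"],st["tcp_rot"],st["finger_gap"])
E
```

```text
top 496.9150220485384 259.7777735617177 194.75252920827623 [[0.014, -0.999, 0.053, 390.184], [-1.0, -0.014, -0.011, -31.833], [0.011, -0.053, -0.999, 1639.72], [0.0, 0.0, 0.0, 1.0]]
side 428.55114497510016 262.9449091022781 191.12439716364915 [[0.983, -0.115, 0.146, 264.146], [-0.185, -0.649, 0.738, -1110.932], [0.01, -0.752, -0.659, 1090.985], [0.0, 0.0, 0.0, 1.0]]
0.1 [218.97672313 558.38327023 403.72507364] [-1.79902437e+02 -8.36186607e-03  1.58580729e+02] 85.45783329163734
```

View pics/top0.png

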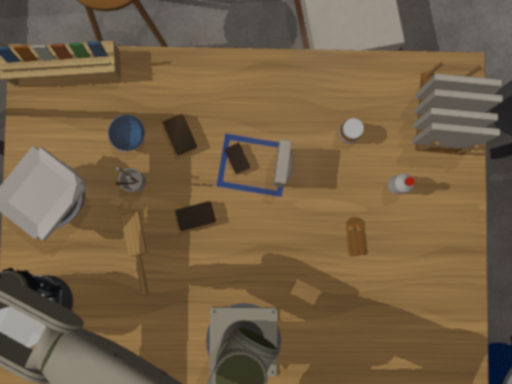

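View pics/side0.png

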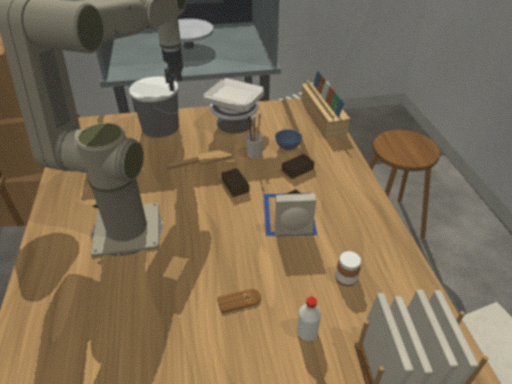

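The top view shows the tape rectangle around (252,164) with the mould at its right end (283,162). Three black blocks could be meant: (238,157) inside the tape, (180,134) and (196,215). The one at (238,157) looks smallest and lies in the tape. I'll check it in a crop while measuring.

```bash
cat > h.py <<'E'
from bench import *
import cv2,numpy as np
def ray(s,p,z):
    E=s["extrinsics"];d=np.array([(p[0]-s["cx"])/s["fx"],(p[1]-s["cy"])/s["fy"],1.])
    d=E[:3,:3]@d;o=E[:3,3];return (o+d*(z-o[2])/d[2])
def save(s,name,x0,y0,x1,y1,k):
    im=cv2.cvtColor(s["img"],cv2.COLOR_RGB2BGR)[y0:y1,x0:x1]
    cv2.imwrite("pics/"+name,cv2.resize(im,None,fx=k,fy=k,interpolation=cv2.INTER_CUBIC))
def rects(s,m,z,amin=60):
    out=[]
    for c in cv2.findContours(m.astype(np.uint8),cv2.RETR_EXTERNAL,cv2.CHAIN_APPROX_NONE)[0]:
        if cv2.contourArea(c)<amin: continue
        P=np.array([ray(s,p[0],z)[:2] for p in c],np.float32)
        r=cv2.minAreaRect(P);out.append((c.mean(0)[0].round(),np.round(r[0],1),np.round(r[1],1),round(r[2],1),np.round(cv2.boxPoints(r)).tolist()))
    return out
def top():
    s=snapshot("top");im=s["img"].astype(int);R,G,B=im[...,0],im[...,1],im[...,2]
    roi=np.zeros(R.shape,bool);roi[100:235,155:330]=1
    return s,dict(blue=roi&(B>R+35)&(B>G+15),black=roi&(im.max(2)<62),white=roi&(im.min(2)>125)&(im.max(2)-im.min(2)<40))
E
python3 - <<'E'
from h import *
s,m=top()
for n,z in(("blue",0),("black",32),("white",160)):
    for r in rects(s,m[n],z): print(n,*r)
save(s,"crop1.png",160,110,320,230,5)
E
```

```text
blue [242. 181.] [548.4 -20.6] [212.  115.9] 81.6 [[476.0, -117.0], [590.0, -134.0], [621.0, 76.0], [507.0, 93.0]]
blue [248. 141.] [658.4 -14.9] [ 43.  176.7] 4.2 [[631.0, 72.0], [643.0, -105.0], [686.0, -101.0], [673.0, 75.0]]
black [195. 216.] [404.  159.8] [ 69.8 116.4] 15.1 [[355.0, 207.0], [385.0, 94.0], [453.0, 113.0], [422.0, 225.0]]
black [237. 158.] [594.5  27.1] [86.1 49.5] 27.4 [[545.0, 29.0], [568.0, -15.0], [644.0, 25.0], [621.0, 69.0]]
black [179. 135.] [668.6 215.6] [119.4  68.4] 25.3 [[600.0, 221.0], [629.0, 159.0], [737.0, 210.0], [708.0, 272.0]]
white [282. 162.] [ 571.2 -113.9] [ 24.5 119.1] 83.6 [[511.0, -119.0], [629.0, -133.0], [632.0, -108.0], [513.0, -95.0]]
```

View pics/crop1.png

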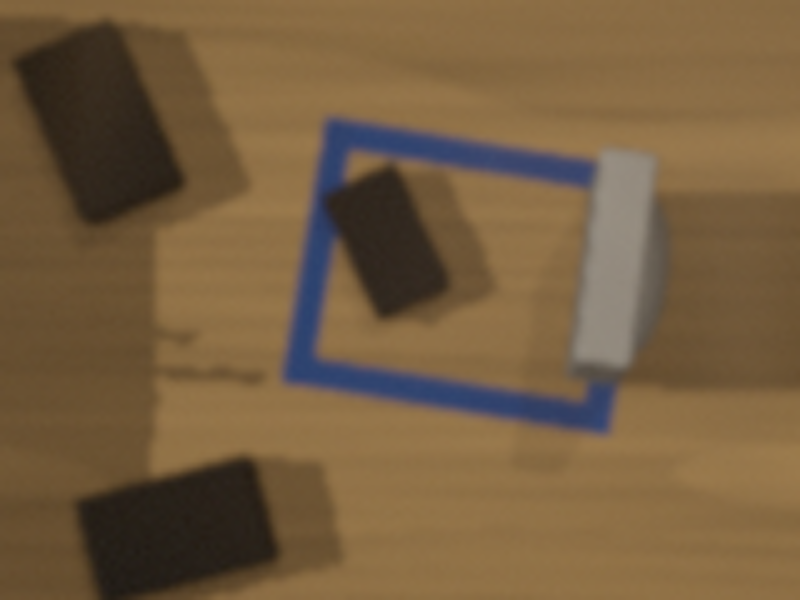

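The crop confirms the small block at crop (387,242), full (237.5,158.4), measuring about 86x50 against 119x68 and 116x70 for the other two. The mould top is at crop (615,260) with its dome facing right, which is -y. My plan is to push the block along its long axis toward the robot and out over the near tape side.

```bash
python3 -m jog '-.54 -.275 -.06 0 0 0 .4;-.54 -.275 -.06 0 0 0 .4;-.54 -.275 -.06 0 0 0 .4;-.54 -.275 -.06 0 0 0 .4;-.54 -.275 -.06 0 0 0 .4' | tail -5
python3 - <<'E'
from h import *
import pickle
s,m=top()
for p in((330,118),(285,380),(608,433)): print(p,ray(s,(160+p[0]/5,110+p[1]/5),0).round(1))
for p in((603,148),(657,152),(632,370),(574,362)): print("mould top",p,ray(s,(160+p[0]/5,110+p[1]/5),160).round(1))
st=sense();print(st["time"],st["tool_pos"],st["tcp_rot"],st["joint_pos"],st["finger_gap"])
E
```

```text
tool_pos: [421.1, 330.3, 434.7]
tcp_rot: [-180.0, -0.0, 158.6]
ft_force: [1.1, -0.4, -0.5]
finger_gap: 25.6
grip_force: 0.0
(330, 118) [678.8  65.9   0. ]
(285, 380) [503.8  92.5   0. ]
(608, 433) [ 471.9 -121.4    0. ]
mould top (603, 148) [ 635.1 -107.7  160. ]
mould top (657, 152) [ 633.2 -140.2  160. ]
mould top (632, 370) [ 501.8 -126.6  160. ]
mould top (574, 362) [506.1 -91.9 160. ]
0.825 [425.33856072 325.50743391 435.59276345] [-179.91170302    0.25382183  158.33471547] [ 32.03318438  -3.20726065  93.00346406  -0.25683359  90.12468346
 -36.30207173] 25.723879826877482
```

```bash
python3 -m jog '-.526 -.273 0 0 0 0 .4;-.526 -.273 0 0 0 0 .4;-.526 -.273 0 0 0 0 .4;-.526 -.273 0 0 0 0 .4;-.526 -.273 0 0 0 0 .4' |grep -E "pos|rot|time"
python3 -m jog '-.526 -.273 0 0 0 .17 .4;0 0 .4 0 0 .17 .4;0 0 .4 0 0 .17 .4;0 0 0 0 0 .17 .4;0 0 0 0 0 .17 .4' |grep -E "pos|rot|time"
python3 -m jog '0 0 0 0 0 .17 .4;0 0 0 0 0 .17 .4;0 0 0 0 0 .17 .4;0 0 0 0 0 .17 .4;0 0 0 0 0 .17 .4' |grep -E "pos|rot|time"
python3 -m jog '0 0 0 0 0 .17 .4;0 0 0 0 0 .17 .4;0 0 0 0 0 .147 .4;0 0 0 0 0 0 .4' |grep -E "pos|rot|time"
```

```text
time: 1.45
tool_pos: [616.2, 107.5, 434.4]
tcp_rot: [180.0, -0.0, 158.6]
time: 2.08
tool_pos: [653.9, 64.4, 352.9]
tcp_rot: [-179.8, -0.0, 107.2]
time: 2.7
tool_pos: [654.1, 64.6, 354.1]
tcp_rot: [-180.0, 0.0, 56.3]
time: 3.2
tool_pos: [654.1, 64.5, 354.3]
tcp_rot: [-180.0, 0.0, 27.4]
```

```bash
python3 -m jog '0 .059 .5 0 0 0 .4;0 0 .5 0 0 0 .4;0 0 .4 0 0 0 .4;0 0 .31 0 0 0 .4;0 0 0 0 0 0 .4' |grep -E "pos|rot|time|force"
python3 - <<'E'
from h import *
s=snapshot("top");save(s,"crop2.png",160,90,320,210,5)
E
```

```text
time: 3.82
tool_pos: [654.9, 59.1, 179.9]
tcp_rot: [-179.8, 0.4, 27.5]
ft_force: [0.2, -0.4, 0.2]
grip_force: 0.0
```

View pics/crop2.png

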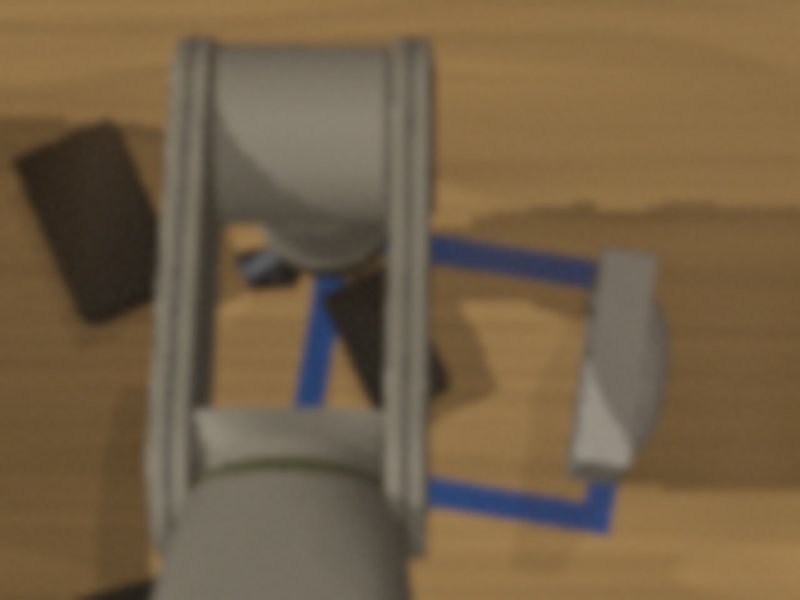

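The block at crop (387,340) hasn't moved, and the closed hand is down just beyond its far end. I'll push now.

```bash
python3 -m jog '-.06 0 0 0 0 0 .4;-.08 0 0 0 0 0 .4;-.1 0 0 0 0 0 .4;-.1 0 0 0 0 0 .4;-.1 0 0 0 0 0 .4' |grep -E "pos|rot|time|force"
python3 -m jog '-.1 0 0 0 0 0 .4;-.1 0 0 0 0 0 .4;-.1 0 0 0 0 0 .4;-.1 0 0 0 0 0 .4;-.1 0 0 0 0 0 .4' |grep -E "pos|rot|time|force"
python3 - <<'E'
from h import *
s=snapshot("side");save(s,"side2.png",170,120,350,255,4)
E
```

```text
time: 4.5
tool_pos: [617.3, 38.4, 184.0]
tcp_rot: [180.0, -0.0, 27.4]
ft_force: [0.0, 0.6, 0.4]
grip_force: 0.6
time: 5.12
tool_pos: [572.8, 15.5, 183.6]
tcp_rot: [-180.0, 0.0, 27.4]
ft_force: [1.4, -0.1, 1.4]
grip_force: 0.7
```

View pics/side2.png

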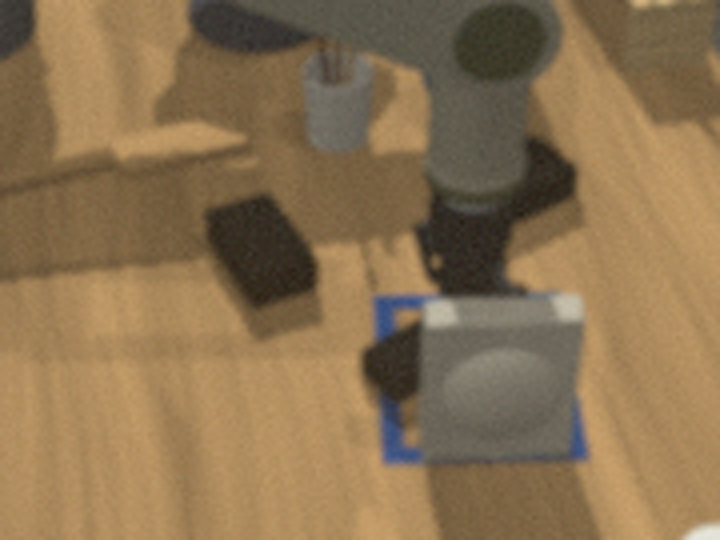

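The side crop shows the block coming out over the near tape side at (395,360). The mould is untouched. I'll continue about 130 mm.

```bash
python3 -m jog '-.1 0 0 0 0 0 .4;-.1 0 0 0 0 0 .4;-.1 0 0 0 0 0 .4;-.1 0 0 0 0 0 .4;-.1 0 0 0 0 0 .4' |grep -E "pos|time|force"
python3 -m jog '-.1 0 0 0 0 0 .4;-.1 0 0 0 0 0 .4;-.1 0 0 0 0 0 .4;-.1 0 0 0 0 0 .4;-.1 0 0 0 0 0 .4' |grep -E "pos|time|force"
python3 -m jog '-.1 0 0 0 0 0 .4;-.1 0 0 0 0 0 .4;-.1 0 0 0 0 0 .4;-.05 0 0 0 0 0 .4;0 0 0 0 0 0 .4' |grep -E "pos|time|force"
python3 - <<'E'
from h import *
s=snapshot("side");save(s,"side3.png",170,120,350,255,4)
E
```

```text
time: 5.8
tool_pos: [528.4, -7.5, 183.7]
ft_force: [0.7, 2.0, 0.6]
grip_force: 0.5
time: 6.42
tool_pos: [484.1, -30.4, 183.7]
ft_force: [1.3, 1.0, 0.1]
grip_force: 0.4
time: 7.05
tool_pos: [453.2, -46.5, 183.7]
ft_force: [-0.7, -0.0, -0.2]
grip_force: 0.0
```

View pics/side3.png

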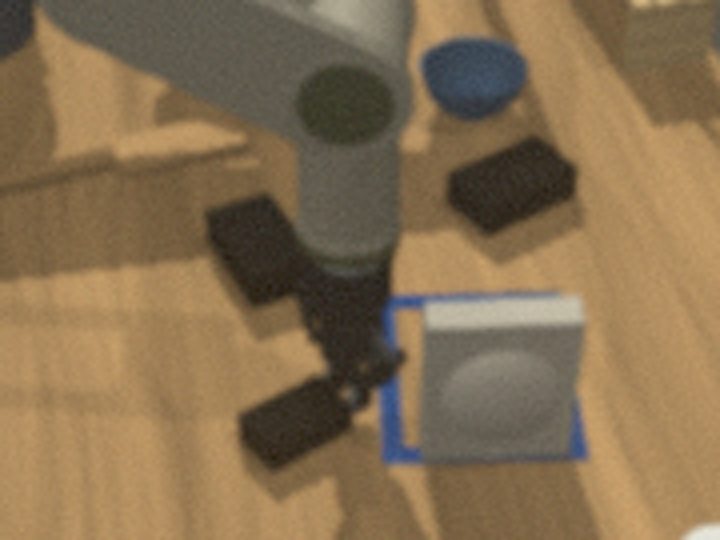

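The block is fully outside, with its edge at x≈350 and the tape's outer edge at x≈385. The mould is still standing. Next I'll lift, turn, and go behind the domed side.

```bash
python3 -m jog '.05 0 0 0 0 0 .4;0 0 -.54 0 0 0 .4;0 0 -.54 0 0 0 .4;0 0 -.54 0 0 0 .4;0 0 -.54 0 0 -.155 .4' |grep -E "pos|rot|time|force"
python3 -m jog '0 0 0 0 0 -.155 .4;0 0 0 0 0 -.155 .4;0 0 0 0 0 -.155 .4;0 0 0 0 0 -.155 .4;0 0 0 0 0 -.15 .4' |grep -E "pos|rot|time"
python3 -m jog '-.4 .4 0 0 0 0 .4;-.4 .4 0 0 0 0 .4;-.4 .4 0 0 0 0 .4;0 0 0 0 0 0 .4' |grep -E "pos|rot|time"
python3 - <<'E'
from h import *
s,m=top()
for n,z in(("blue",0),("black",32),("white",160)):
    for r in rects(s,m[n],z): print(n,*r)
E
```

```text
time: 7.72
tool_pos: [458.1, -43.6, 401.6]
tcp_rot: [180.0, -0.0, 36.8]
ft_force: [-0.1, -0.9, -0.6]
grip_force: 0.0
time: 8.35
tool_pos: [458.4, -43.7, 399.7]
tcp_rot: [-180.0, -0.0, 83.2]
time: 8.85
tool_pos: [563.8, -180.6, 397.1]
tcp_rot: [-179.8, -0.0, 82.7]
blue [241. 163.] [579.   -5.7] [174.  172.6] 80.9 [[480.0, -78.0], [650.0, -105.0], [678.0, 66.0], [508.0, 94.0]]
black [195. 216.] [404.6 159.6] [ 69.5 117.1] 15.7 [[355.0, 206.0], [387.0, 94.0], [454.0, 113.0], [422.0, 225.0]]
black [179. 134.] [668.8 215.6] [119.9  69.1] 24.7 [[600.0, 222.0], [629.0, 159.0], [738.0, 209.0], [709.0, 272.0]]
white [282. 153.] [ 592.2 -113.6] [18.2 76.3] 82.6 [[553.0, -118.0], [629.0, -128.0], [631.0, -109.0], [556.0, -100.0]]
```

```bash
python3 -m jog '0 -.02 .43 0 0 0 .4;0 0 .43 0 0 0 .4;0 0 0 0 0 0 .4;.15 0 0 0 0 0 .4;.05 0 0 0 0 0 .4' |grep -E "pos|rot|time|force"
python3 - <<'E'
from h import *
s=snapshot("side");save(s,"side4.png",200,120,340,240,5)
E
```

```text
time: 9.52
tool_pos: [563.7, -156.6, 316.7]
tcp_rot: [179.8, 0.0, 82.9]
ft_force: [0.1, -0.3, -0.2]
grip_force: 0.0
```

View pics/side4.png

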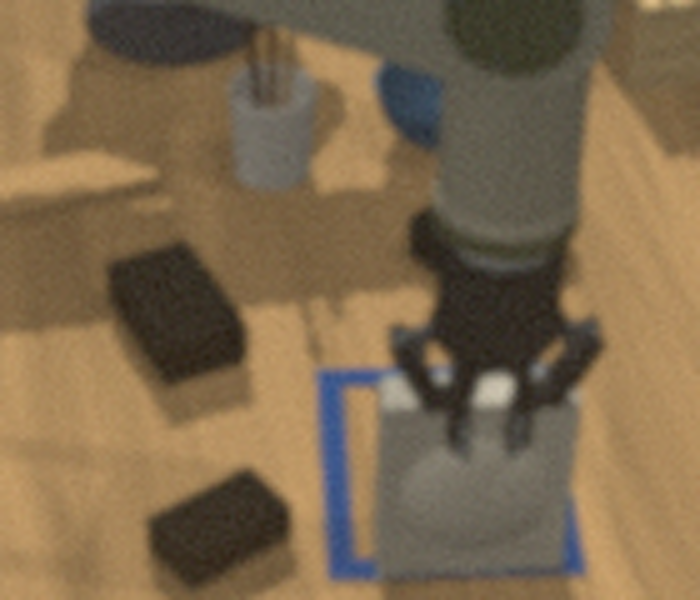

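The fingers stand in front of the upper rim, at (460–520,440) in the crop, centred on the mould (top edge 380–580). Now I'll push slowly.

```bash
python3 -m jog '.04 0 .03 0 0 0 .4;.04 0 0 0 0 0 .4;.04 0 0 0 0 0 .4;.04 0 0 0 0 0 .4;.04 0 0 0 0 0 .4' |grep -E "pos|time|force"
python3 -m jog '.04 0 0 0 0 0 .4;.04 0 0 0 0 0 .4;.04 0 0 0 0 0 .4;.04 0 0 0 0 0 .4' |grep -E "pos|time|force"
```

```text
time: 10.2
tool_pos: [565.2, -137.9, 310.8]
ft_force: [-0.9, -2.0, 0.7]
grip_force: 0.5
time: 10.7
tool_pos: [567.1, -121.8, 310.7]
ft_force: [-0.2, -0.4, -0.2]
grip_force: 0.2
```

```bash
python3 -m jog '.04 0 0 0 0 0 .4;.04 0 0 0 0 0 .4;.04 0 0 0 0 0 .4;.04 0 0 0 0 0 .4;.04 0 0 0 0 0 .4' |grep -E "pos|time|force"
python3 - <<'E'
from h import *
s=snapshot("side");save(s,"side5.png",200,120,340,240,5)
E
```

```text
time: 11.32
tool_pos: [569.6, -102.0, 310.7]
ft_force: [-0.5, -0.7, -1.2]
grip_force: 0.0
```

View pics/side5.png

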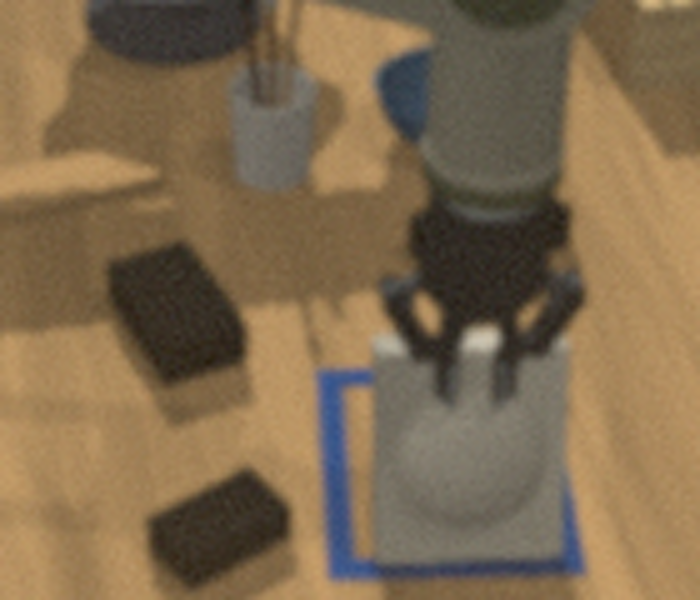

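The mould is tilted near its balance: its top is at (470,340) and its front bottom edge has lifted clear of the near tape. I'll push a little more, then lift.

```bash
python3 -m jog '.04 0 0 0 0 0 .4;.04 0 0 0 0 0 .4;.04 0 0 0 0 0 .4;.04 0 0 0 0 0 .4;.04 0 0 0 0 0 .4' |grep -E "pos|time|force"
python3 -m jog '0 0 0 0 0 0 .4;0 0 0 0 0 0 .4;0 0 -.3 0 0 0 .4;-.4 0 -.4 0 0 0 .4;-.4 0 -.2 0 0 0 .4' |grep -E "pos|time|force"
python3 -m jog '-.5 0 0 0 0 0 .4;-.5 0 0 0 0 0 .4;-.5 0 0 0 0 0 .4;0 0 0 0 0 0 .4' |grep -E "pos|time|force"
python3 - <<'E'
from h import *
s,m=top()
for n,z in(("blue",0),("white",40)):
    for r in rects(s,m[n],z): print(n,*r)
save(s,"crop6.png",160,110,320,230,5)
E
```

```text
time: 12.0
tool_pos: [572.1, -82.1, 310.7]
ft_force: [-0.7, -0.7, -0.4]
grip_force: 0.0
time: 12.62
tool_pos: [562.4, -162.6, 403.6]
ft_force: [0.9, -1.1, -0.1]
grip_force: 0.0
time: 13.12
tool_pos: [542.3, -314.1, 400.3]
ft_force: [1.1, 0.8, 0.1]
grip_force: 0.0
blue [254. 166.] [576.4 -25.2] [213.  172.4] 81.4 [[475.0, -118.0], [646.0, -143.0], [678.0, 67.0], [507.0, 93.0]]
white [249. 159.] [583.7  -7.9] [149.5 120.2] 83.5 [[516.0, -75.0], [635.0, -89.0], [652.0, 60.0], [532.0, 73.0]]
```

View pics/crop6.png

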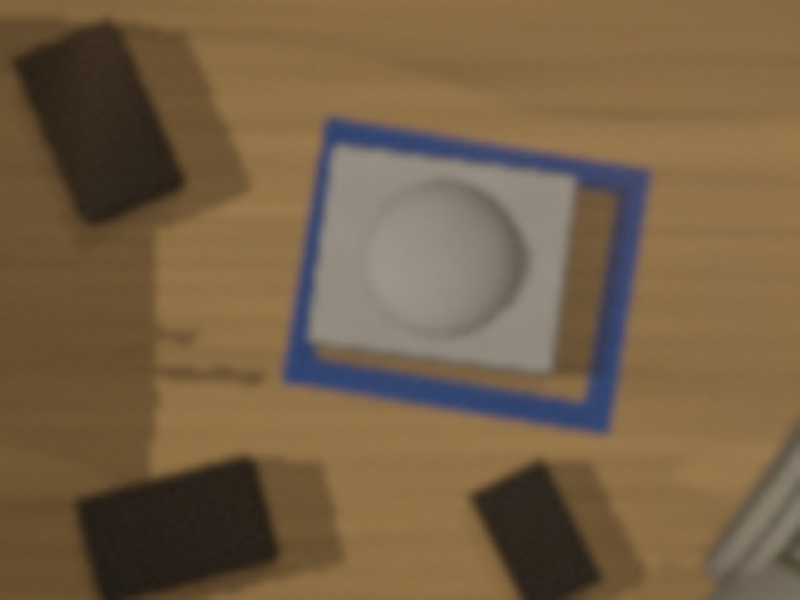

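The mould lies flat, dome up at crop (445,258), with its outline inside the tape's outer edges. The sanding block is well outside at (535,535), and nothing is touching the robot.

```bash
python3 -c "
from bench import *
print(hand_in())"
```

```text
the job is handed in; nothing more can be done
None
```

The job is handed in: I pushed the sanding block right out of the tape rectangle first, then tipped the mould over so it lies flat on its back, dome up, inside the tape; it took about 13 s of robot time, the last top view showed both in place with the robot clear, and nothing else had been touched as far as the pictures showed.

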